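# Clamp a filter cube in its mount against a stop that must be found by feel

### The job

Fit the black filter cube (blue spot on top) into the grey clamping mount: draw the jaw back out of the way by its red knob, stand the cube on the ledge in front of it with the amber window towards the brass stop screw, then push the jaw up so that it slides the cube in under the two overhanging rails and clamps it between the stop screw and the jaw's sprung toe. The screw is set differently every time, so feel for it: the cube must stay held tight without play, yet never be pressed on the stop with more than about 10 N. Let go, and leave the other things where they are.

Things in the scene. Friction and masses are not known exactly. Their poses are not given: they have to be found in the camera images.
- filter_cube: Black cube, 36x36 mm and 42 mm tall, blue spot on top, on an aluminium T foot 50 (x) x 46 (y) x 5 mm whose flanges stand 5 mm out of the body at +y and -y; 0.11 to 0.22 kg. Origin: centre of the foot's underside; z up; +x is the end with the amber window, which goes in first. Stands upright on the worktop. Take it by the body's +-y sides, above the foot.
- cube_window (a point): Centre of the amber window on the cube's +x face, 18.5 mm from its axis and 23 mm above its underside; must end up pointing along the guide's +x, to the stop screw.
- guide: Two dark rails fixed on the grey mount. Origin on the slot's axis at worktop height; +x = sliding-in direction. Floor 8 mm up. Slot for the foot 47.5 mm wide, 6.5 mm high; lips over it from 14.5 to 18.5 mm height, 39.5 mm apart; x=-28 to 27 mm, the mouth flared 4 mm a side from x=-36. A seated cube's origin lies between x=-22 and 0 mm, wherever the stop is set.
- stop_bracket: Dark block (10x48 mm, top 18 mm high) across the slot's end, fixed, same origin and axes as the guide; its face is at x=29 mm. It carries the brass stop screw (5 mm thick, axis 10.7 mm up), whose tip meets the foot. The tip stands at x=3 to 25 mm: locked, but set differently each time and not measured.
- ledge (a point): Where to stand the cube: top of the grey base on the slot's axis, at guide x=-66, z=8 mm, level with the slot floor, 76 mm wide, slippery. It is free only when the jaw is drawn back; then the foot has 11 mm to the jaw's toe and 5 mm to the mouth.
- jaw (a joint): Aluminium jaw (24x40 mm, 18 mm high) that slides along the guide's x axis; 0 m = fully back (end stop), grows towards the stop, at most 0.085; starts at 0.035 to 0.07, over the ledge. Drags with 6 N and stays where left. At 0 its centre is at guide x=-122 mm. Its toe bar, 20 mm ahead of the centre at foot height, is sprung: 1.5 N at first touch, 5 N when 2.5 mm in, then solid.
- jaw_knob (a point): Top centre of the jaw's upright red knob, over the jaw's centre: 14 mm thick, from 18 to 46 mm above the worktop. Push it from behind or in front, or pinch it. Pushing takes 6 to 8 N while sliding, about 11 N when the toe is right in and the cube held tight by 5 N; harder only loads the stop.
- objective_can: Bystander: cream and black screw can, 40 mm across, 61 mm tall; origin at the centre of its underside. Leave it.
- blower: Bystander: grey rubber dust blower with a red nozzle, 42x107x44 mm, lying near the hanging black micromanipulator; origin under its middle. Leave it.
- forceps: Bystander: steel forceps, 129 mm long and 10 mm high, lying on the worktop; origin under the middle. Leave them. The black micromanipulator hangs above them, 0.04 to 0.37 m up, left of the mount: keep the arm clear of it.

How it is judged:
At the end, for the whole second after the job is handed in: The cube rests under the rails, foot on the slot floor, straight (within 4 degrees) and within 3 mm of the slot's axis, window end towards the stop, and stays clamped: it is held against the stop screw with more than 2 N (contact force between filter_cube and stop_bracket above 2 N and x of filter_cube in the frame of guide above -0.0255 m and y of filter_cube in the frame of guide between -0.003 and 0.003 m and z of filter_cube in the frame of guide below 0.0095 m and angle between the x axis of filter_cube and the x axis of guide, either way round below 0.07 rad and x of cube_window in the frame of guide above -0.01 m and linear speed of filter_cube below 0.01 m/s); the robot touches nothing.
It fails at once if the cube is pressed against the stop with more than 14 N (contact force between filter_cube and stop_bracket above 14 N).
It fails at once if the cube is rammed against the rails with more than 30 N (contact force between filter_cube and guide above 30 N).
It fails at once if the can is pushed out of its place (more than 20 mm) (distance of objective_can from where it was at the start of the episode above 0.02 m).
It fails at once if the dust blower is pushed out of its place (more than 20 mm) (distance of blower from where it was at the start of the episode above 0.02 m).
It fails at once if the pair of forceps is pushed out of its place (more than 20 mm) (distance of forceps from where it was at the start of the episode above 0.02 m).
It also fails if it takes over 67 s, if anything falls off the work surface, if the arm or the gripper's body presses on something with over 40 N, if the wrist force passes 120 N, or if a joint passes its speed limit or range.

### The arm

A 7-joint arm with a two-finger parallel gripper is mounted at the origin on a cart in front of the work surface, level with it; the furniture and walls round the work are solid. World frame = base frame: x ahead of the robot, y to its left, z up, the work surface at z = 0. Lengths are in m, angles in rad, forces in N, time in s.
With the tool pointing down it reaches from about 0.35 to 0.9 m from the base axis. Payload 8.1 kg.
Tool frame: the origin (TCP) lies midway between the tips of the shut fingers; the grasp point (between the pads) lies 19 mm behind it; z points along the fingers, y is the line along which they close (so a half turn about z gives the same grasp; the last joint's range is limited). The gripper opens to 92 mm and grips with 3 to 60 N. Pads are 19 mm wide; open, the fingers measure 130 mm over their backs; the gripper's body (75 mm by 190 mm) begins 47 mm behind the grasp point.
Start: joints at [1.171, 0.434, 0.025, 1.573, -0.012, 1.134, -0.075], TCP at [0.183, -0.598, 0.227] pointing down, gripper open.
Joint ranges: [-2.62, 2.62], [-0.44, 2.09], [-1.27, 1.32], [0.08, 2.57], [-1.32, 4.46], [0.12, 2], [-2.74, 2.74]. Speed limits (rad/s): [2.22, 2.22, 3.01, 3.01, 3.14, 3.14, 3.14].

### API

Orientations are given as a rotation vector (axis times angle).
In Python, from cell import arm gives the robot as it stands.
- The arm moves only by the tool carry_out, never from a script. Its arguments are lists of equal length, an entry for each row: "claw": the finger opening in cm, from 0 to 9.18; "delta_pos": the shift along the tool's x, y, z in cm, a list of three; "angular": the turn, a rotation vector about the tool's x, y, z in rad, a list of three. In form: {"claw": [claw, ...], "delta_pos": [[dx, dy, dz], ...], "angular": [[ax, ay, az], ...]}. A call has 1 to 20 rows; each row shifts and turns the commanded pose from where the row before left it, along the tool's axes as they then stand; what a row does not reach is not made up. A row lasts 1/10 s, in which the tool goes at most 50 mm and 8.59 degrees, less where a joint would pass 70% of its speed; a pose out of reach is approached as far as the arm can. A call with a gripper value outside its range is refused whole. The fingers move at their own pace and stop on an object; "force" is the grip in N (left out, the last holds). Time passes only in rows, so rows that do not move let the fingers close. It gives the time, the measured TCP pose, the force, the opening and the grip force at its end, in the units of the state.
- arm.observe(): the state, without advancing time (a new reading comes with each control period).
- arm.get_image(name): name is "side" or "top" or "wrist"; returns a dict with "frame" (420x560x3 uint8, red, green, blue), "mtx" (3x3 intrinsics, pixels), "dist" ([k1, k2, p1, p2, k3] as OpenCV has them; the pictures are not rectified), "T" (4x4, takes a point from camera to world coordinates). Camera axes: x right, y down, z forward; pixel columns grow to the right and rows downward; lengths in m; the calibration is good to about 2 mm. A picture is of the moment at which its call begins. There is no depth.
- arm.sign_off(): hands the job in; it is judged then, once.
Trained networks look in a picture, given as the dict that the camera call returned (one of the last four; its "shot" number tells which), for a name from the list of things; names that differ only in an ending like _2 or _b are one class to them, and where a whole thing is asked for, a point or a joint stands for the part that bears it (a point fixed in the world has none). Each returns a list of dicts, best first, with "conf" (0 to 1); they miss things now and then, are a little off and sometimes report something else, mostly with a low value. They report only what shows in the picture. A call takes as long as a camera call.
- arm.look_for(label, picture): "centre" ([column, row] as shares, 0 to 1, of the picture: columns of its width, rows of its height, amid what is visible of it).
- arm.trace(label, picture): "region" (420x560 bool, what is visible of it) and "centre" ([column, row] as shares, 0 to 1, of the picture: columns of its width, rows of its height, amid what is visible of it).
- arm.place_of(label, picture): "centre" ([column, row] as shares, 0 to 1, of the picture: columns of its width, rows of its height: a listed point, or the origin of a listed thing).
The state is a dict: "clock": time; "joints": joint angles; "dq": joint speeds; "joint_efforts": joint torques, N m; "position": TCP position; "ee_rot": TCP orientation; "force": force on the tool from outside, world axes, zero at the start; "ft_torque": the same for the moment, N m; "width": opening from 0.0 (shut) to 1.0 (fully open); "gripper_force": force on a finger pad.
Only numpy, scipy, OpenCV 4.12 (cv2) and the standard library are available. Lean on these libraries where they do the work, as an engineer would, in place of code of your own. Each camera call takes 0.05 s, during which the arm holds its last target. There are 200 camera calls.

## Working session

There is one attempt and no reset: what is moved stays moved. The work goes in short steps, Python scripts to look and compute and a tool call to move; the robot and the scene stay as the last step left them, time stands still between calls to the robot, and variables do not carry over. Pictures are saved under pics/ and viewed, at most 10 in all, crops included, and the job is handed in when it is done.

Besides the shell and the picture viewer there is one more tool, called by a JSON object that holds its "op" and its "data". carry_out: Moves the arm, as the interface text tells. Its arguments: {"type":"object","properties":{"claw":{"type":"array","items":{"type":"number"}},"delta_pos":{"type":"array","items":{"type":"array","items":{"type":"number"}}},"angular":{"type":"array","items":{"type":"array","items":{"type":"number"}}},"force":{"type":"number"}},"required":["claw","delta_pos","angular"]}

```bash
mkdir -p pics; ls; cat > h.py <<'E'
from cell import arm
import numpy as np, cv2
from scipy.spatial.transform import Rotation as R
def ray(p,uv):
    n=cv2.undistortPoints(np.array([[uv]],float),np.array(p["mtx"]),np.array(p["dist"],float))[0,0]
    T=np.array(p["T"]); return T[:3,3], T[:3,:3]@np.array([n[0],n[1],1.])
def onz(p,uv,z):
    o,d=ray(p,uv); return o+d*(z-o[2])/d[2]
def px(c): return [c[0]*560,c[1]*420]
def proj(p,X):
    T=np.array(p["T"]); X=np.atleast_2d(X); Y=(X-T[:3,3])@T[:3,:3]
    return cv2.projectPoints(Y,np.zeros(3),np.zeros(3),np.array(p["mtx"]),np.array(p["dist"],float))[0][:,0]
def save(p,n): cv2.imwrite("pics/"+n,cv2.cvtColor(p["frame"],cv2.COLOR_RGB2BGR))
E
python3 - <<'E'
from h import *
s=arm.observe(); print(s)
P={}
for n in ["top","side"]:
    p=arm.get_image(n); save(p,n+"0.png"); print(n,np.round(p["T"],3).tolist(),np.round(p["mtx"],0).tolist())
    for l in ["filter_cube","cube_window","guide","stop_bracket","ledge","jaw_knob","objective_can","blower","forceps"]:
        r=arm.place_of(l,p)
        print(l,[(np.round(px(q["centre"]),1).tolist(),round(q["conf"],2),np.round(onz(p,px(q["centre"]),{"jaw_knob":.046,"ledge":.008,"cube_window":.023}.get(l,0)),4).tolist()) for q in r[:2]])
E
```

```text
pics
{'clock': 0.0, 'joints': array([ 1.17142019,  0.4351649 ,  0.02499057,  1.57409973, -0.01160142,
        1.13397529, -0.07508249]), 'dq': array([ 0.00084172,  0.00025953,  0.00203441, -0.00119676, -0.00021722,
        0.00038391, -0.00041608]), 'joint_efforts': array([-1.32216741e-03, -6.67876625e+01,  9.85247120e-01, -3.14469767e+01,
       -6.02540793e-02,  4.23989247e-02,  1.37798843e-04]), 'position': array([ 0.18256365, -0.59721641,  0.22598023]), 'ee_rot': array([-3.10564262e+00, -4.64143432e-01,  5.67649098e-04]), 'force': array([0.01863996, 0.90852418, 0.25116826]), 'ft_torque': array([ 0.00992277, -0.01311011,  0.0262183 ]), 'gripper_force': 0.0, 'width': 0.9983407400520182}
top [[0.015, -0.996, 0.085, 0.447], [-1.0, -0.017, -0.025, -0.168], [0.027, -0.084, -0.996, 0.893], [0.0, 0.0, 0.0, 1.0]] [[437.0, 0.0, 278.0], [0.0, 437.0, 209.0], [0.0, 0.0, 1.0]]
filter_cube [([307.6, 268.4], 0.74, [0.403, -0.2531, 0.0])]
cube_window [([308.5, 266.4], 0.62, [0.408, -0.2526, 0.023])]
guide [([292.9, 161.5], 0.74, [0.6226, -0.2205, 0.0])]
stop_bracket [([292.8, 162.8], 0.43, [0.619
[... 375 characters left out ...]
04], [0.004, -0.651, -0.759, 0.714], [0.0, 0.0, 0.0, 1.0]] [[428.0, 0.0, 282.0], [0.0, 428.0, 214.0], [0.0, 0.0, 1.0]]
filter_cube [([352.8, 247.8], 0.67, [0.4008, -0.2509, 0.0])]
cube_window [([351.3, 235.1], 0.76, [0.4154, -0.2575, 0.023])]
guide [([271.7, 197.3], 0.49, [0.6193, -0.2148, 0.0])]
stop_bracket []
ledge [([301.4, 184.8], 0.73, [0.5992, -0.2877, 0.008])]
jaw_knob [([302.1, 176.7], 0.75, [0.5902, -0.2796, 0.046]), ([274.1, 195.1], 0.4, [0.5877, -0.1959, 0.046])]
objective_can [([231.9, 294.6], 0.63, [0.475, 0.0049, 0.0]), ([351.1, 236.2], 0.51, [0.424, -0.2704, 0.0])]
blower [([293.6, 291.6], 0.94, [0.4036, -0.0888, 0.0])]
forceps [([260.9, 258.8], 0.65, [0.5034, -0.0894, 0.0])]
```

```bash
python3 - <<'E'
import cv2
a=cv2.imread("pics/top0.png")[110:310,150:410]; cv2.imwrite("pics/tc.png",cv2.resize(a,(780,600),interpolation=2))
a=cv2.imread("pics/side0.png")[120:320,190:450]; cv2.imwrite("pics/sc.png",cv2.resize(a,(780,600),interpolation=2))
E
```

```text
(no output)
```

View pics/tc.png

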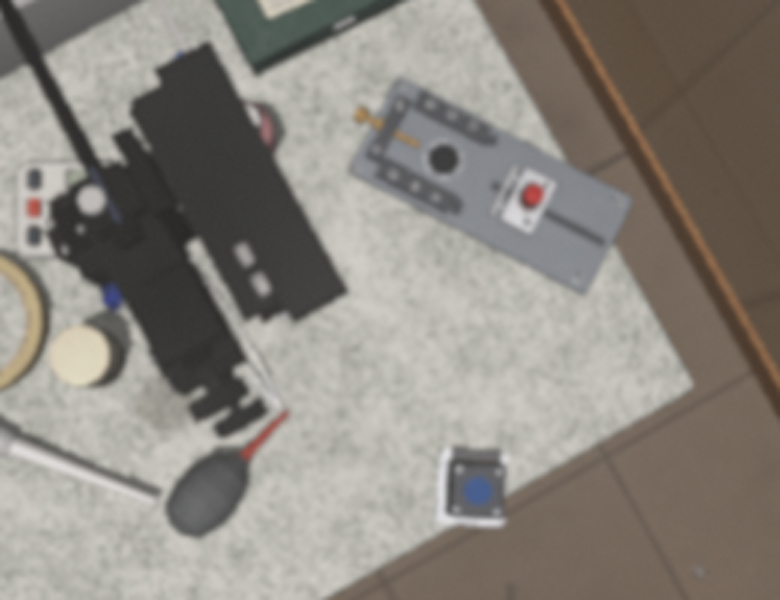

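View pics/sc.png

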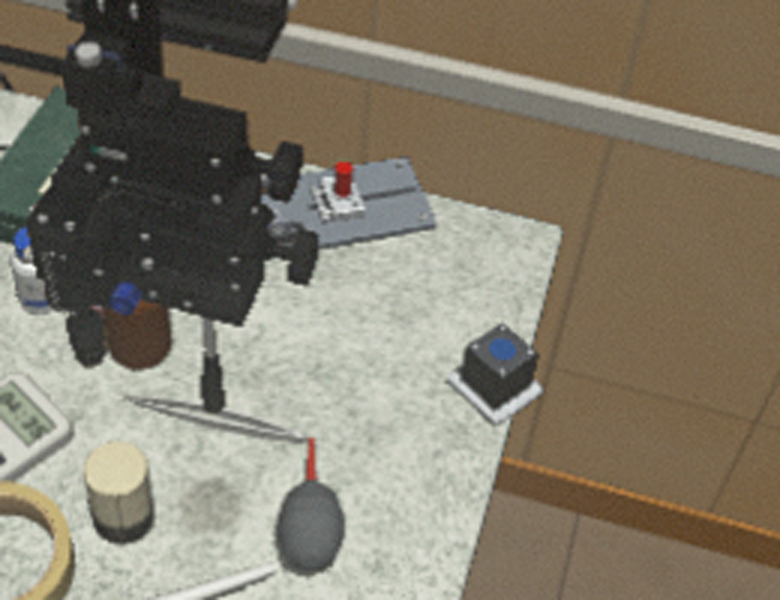

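```bash
python3 - <<'E'
from h import *
p=arm.get_image("wrist"); T=np.array(p["T"]); s=arm.observe(); print(np.round(T,3).tolist(), np.round(p["mtx"],0).tolist(), s["clock"])
B=lambda a:cv2.cvtColor(a,cv2.COLOR_RGB2BGR)
t=cv2.imread("pics/top0.png"); sd=cv2.imread("pics/side0.png")
a=cv2.resize(t[245:295,285:330],(270,300),interpolation=2); b=cv2.resize(sd[220:270,330:380],(300,300),interpolation=2)
w=cv2.resize(B(p["frame"]),(400,300))
g=cv2.resize(t[130:190,260:360],(500,300),interpolation=2)
out=np.zeros((600,780,3),np.uint8); out[:300,:270]=a; out[:300,270:570]=b; out[300:,:400]=w; out[300:,400:]=g[:,:380]
cv2.imwrite("pics/m1.png",out)
E
```

```text
[[0.292, -0.91, -0.296, 0.263], [-0.957, -0.278, -0.089, -0.573], [-0.001, 0.309, -0.951, 0.384], [0.0, 0.0, 0.0, 1.0]] [[337.0, 0.0, 284.0], [0.0, 337.0, 209.0], [0.0, 0.0, 1.0]] 1.05
```

View pics/m1.png

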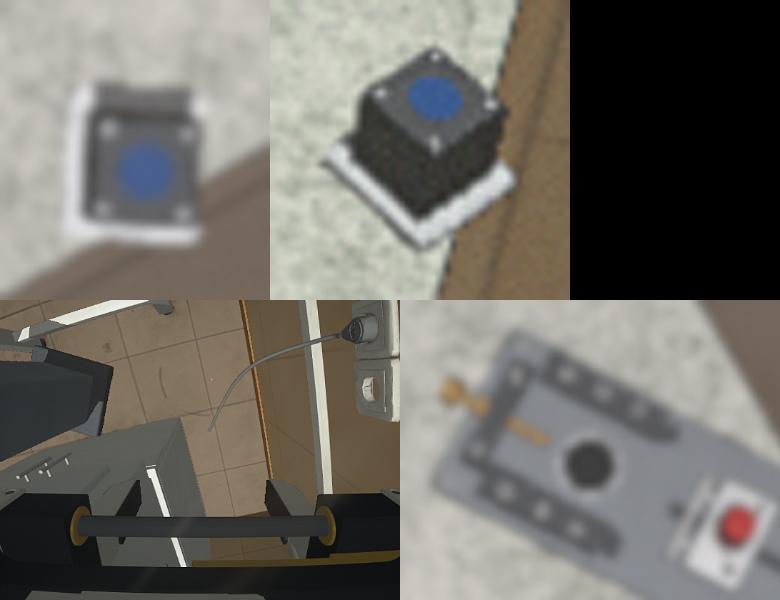

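```bash
cat >> h.py <<'E'
def plan(target=None,yaw=None):
    "total tool-frame shift (cm, turn done first) and turn about tool z (rad)"
    s=arm.observe(); r=R.from_rotvec(s["ee_rot"]); M=r.as_matrix()
    y0=np.arctan2(M[1,0],M[0,0]); 
    y=y0 if yaw is None else np.radians(yaw)
    D=R.from_euler('z',y)*R.from_euler('x',np.pi)
    print("pos",np.round(s["position"],4),"yaw",round(np.degrees(y0),2),"tilt",np.round((D.inv()*r).as_rotvec(),4),"F",np.round(s["force"],2),"w",round(s["width"]*9.18,2),"t",round(s["clock"],2))
    print("turn",np.round((r.inv()*D).as_rotvec(),4))
    if target is not None:
        d=np.array(target)-s["position"]; print("shift turn-first",np.round(D.inv().apply(d)*100,2)," shift-first",np.round(r.inv().apply(d)*100,2))
E
python3 -c "
from h import *
plan([.45,-.32,.25],30)"
```

```text
pos [ 0.1827 -0.5977  0.2267] yaw 17.0 tilt [-0.000e+00 -1.000e-04  2.269e-01] F [ 0.32  0.36 -0.2 ] w 9.2 t 1.05
turn [ 0.000e+00  1.000e-04 -2.269e-01]
shift turn-first [ 37.03 -10.69  -2.33]  shift-first [ 33.68 -18.74  -2.33]
```

{"op": "carry_out", "data": {"claw": [9.1, 9.1, 9.1, 9.1, 9.1, 9.1, 9.1, 9.1, 9.1, 9.1, 9.1, 9.1, 9.1, 9.1], "delta_pos": [[0, 0, 0], [0, 0, 0], [3.5, -1, -0.2], [3.5, -1, -0.2], [3.5, -1, -0.2], [3.5, -1, -0.2], [3.5, -1, -0.2], [3.5, -1, -0.2], [3.5, -1, -0.2], [3.5, -1, -0.2], [3.5, -1, -0.2], [3.5, -1, -0.2], [2, -0.7, -0.3], [0, 0, 0]], "angular": [[0, 0, -0.11], [0, 0, -0.117], [0, 0, 0], [0, 0, 0], [0, 0, 0], [0, 0, 0], [0, 0, 0], [0, 0, 0], [0, 0, 0], [0, 0, 0], [0, 0, 0], [0, 0, 0], [0, 0, 0], [0, 0, 0]]}}

```text
clock: 2.45
position: [0.4525, -0.3166, 0.2502]
ee_rot: [-3.032, -0.822, -0.003]
force: [0.6, 0.6, -0.1]
width: 0.992
gripper_force: 0.0
```

```bash
python3 - <<'E'
from h import *
plan()
p=arm.get_image("wrist"); save(p,"w1.png")
Z={"jaw_knob":.046,"ledge":.008,"cube_window":.023}
for l in ["filter_cube","cube_window","guide","stop_bracket","ledge","jaw_knob"]:
    print(l,[(np.round(px(q["centre"]),1).tolist(),round(q["conf"],2),np.round(onz(p,px(q["centre"]),Z.get(l,0)),4).tolist()) for q in arm.place_of(l,p)[:2]])
E
```

```text
pos [ 0.4525 -0.3166  0.2502] yaw 30.34 tilt [-0.0001  0.0021  0.    ] F [ 0.59  0.55 -0.1 ] w 9.11 t 2.45
turn [ 0.0001 -0.0021 -0.    ]
filter_cube [([217.0, 184.2], 0.9, [0.3963, -0.2523, 0.0])]
cube_window [([221.3, 175.8], 0.82, [0.4151, -0.2533, 0.023])]
guide [([220.0, 175.0], 0.62, [0.4086, -0.2502, 0.0])]
stop_bracket []
ledge [([320.0, 42.9], 0.63, [0.5974, -0.2771, 0.008])]
jaw_knob [([329.1, 48.3], 0.58, [0.5908, -0.2873, 0.046])]
```

View pics/w1.png

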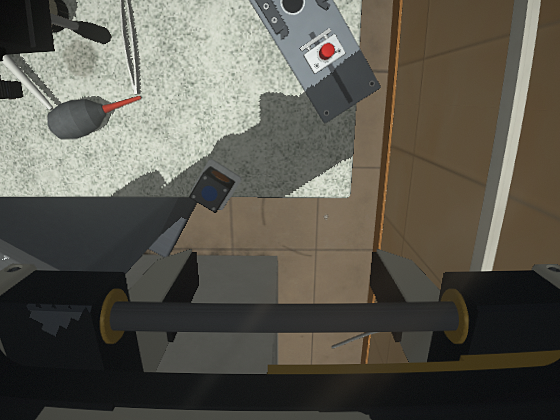

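```bash
python3 -c "
from h import *
plan([.55,-.35,.20],64.5)"
```

```text
pos [ 0.4489 -0.321   0.2496] yaw 29.9 tilt [ 1.00e-04 -4.00e-04  6.04e-01] F [ 0.41 -0.28 -0.  ] w 9.11 t 2.8
turn [-1.00e-04  4.00e-04 -6.04e-01]
shift turn-first [ 1.74 10.38  4.96]  shift-first [7.33 7.55 4.96]
```

{"op": "carry_out", "data": {"claw": [4, 0, 0, 0, 0, 0, 0, 0, 0, 0], "delta_pos": [[0, 0, 0], [0, 0, 0], [0, 0, 0], [0, 0, 0], [0, 0, 0], [0.4, 2.6, 1.2], [0.4, 2.6, 1.2], [0.4, 2.6, 1.2], [0.5, 2.6, 1.3], [0, 0, 0]], "angular": [[0, 0, -0.12], [0, 0, -0.12], [0, 0, -0.12], [0, 0, -0.12], [0, 0, -0.124], [0, 0, 0], [0, 0, 0], [0, 0, 0], [0, 0, 0], [0, 0, 0]]}}

```text
clock: 3.8
position: [0.5522, -0.3494, 0.198]
ee_rot: [-2.653, -1.678, 0.001]
force: [0.3, 0.1, 0.1]
width: 0.167
gripper_force: 0.0
```

```bash
python3 - <<'E'
from h import *
import pickle
plan()
p=arm.get_image("wrist"); save(p,"w2.png"); plan()
Z={"jaw_knob":.046,"ledge":.008,"cube_window":.023}
for l in ["guide","stop_bracket","ledge","jaw_knob"]:
    print(l,[(np.round(px(q["centre"]),1).tolist(),round(q["conf"],2),np.round(onz(p,px(q["centre"]),Z.get(l,0)),4).tolist()) for q in arm.place_of(l,p)[:2]])
pickle.dump(p,open("w2.pkl","wb"))
E
```

```text
pos [ 0.5522 -0.3494  0.198 ] yaw 64.63 tilt [ 0.0023  0.001  -0.    ] F [0.28 0.1  0.13] w 1.53 t 3.8
turn [-0.0023 -0.001   0.    ]
pos [ 0.5509 -0.3493  0.199 ] yaw 64.61 tilt [ 0.0024  0.0005 -0.    ] F [-0.62  0.61 -0.48] w 1.17 t 3.85
turn [-0.0024 -0.0005  0.    ]
guide []
stop_bracket []
ledge [([290.9, 102.0], 0.64, [0.5929, -0.2774, 0.008])]
jaw_knob [([289.0, 112.1], 0.9, [0.5872, -0.2841, 0.046])]
```

View pics/w2.png

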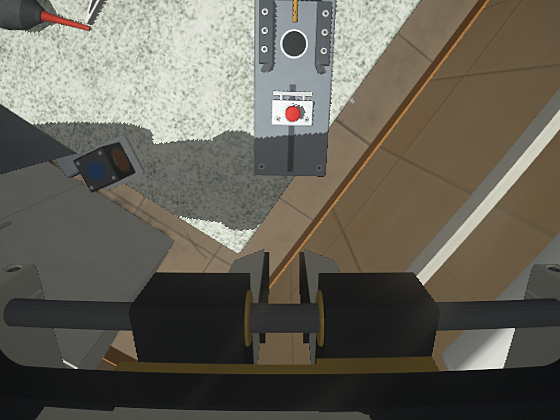

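```bash
python3 - <<'E'
from h import *
import pickle
p=pickle.load(open("w2.pkl","rb")); f=p["frame"].astype(float)
hsv=cv2.cvtColor(p["frame"],cv2.COLOR_RGB2HSV)
# red knob blob
m=((hsv[...,0]<8)|(hsv[...,0]>172))&(hsv[...,1]>150)&(hsv[...,2]>100); m[:,:240]=0; m[140:]=0; m[:,340:]=0
ys,xs=np.nonzero(m); print("red",xs.min(),xs.max(),ys.min(),ys.max(),xs.mean(),ys.mean())
# base side edges by colour ratio (blue - red)
c=cv2.GaussianBlur(p["frame"],(3,3),0).astype(float); b=c[...,2]-c[...,0]
for r in (60,85,95,150,165): print(r,b[r,246:266:1].round().astype(int).tolist(), b[r,316:338].round().astype(int).tolist())
# yellow screw
s=(hsv[...,0]>12)&(hsv[...,0]<28)&(hsv[...,1]>100)&(hsv[...,2]>90); s[45:]=0; s[:,:275]=0; s[:,315:]=0
for r in range(0,30,3):
    x=np.nonzero(s[r])[0]; print(r,x.min() if len(x) else None,x.max() if len(x) else None)
E
```

```text
red 286 299 106 120 292.5 113.33529411764705
60 [-7, -7, -7, -7, -9, -10, -9, -6, 4, 13, 17, 15, 11, 7, 8, 9, 8, 8, 8, 9] [6, 7, 8, 7, 7, 7, 7, 6, 7, 8, 7, 8, 7, 8, 13, 12, 4, -5, -8, -10, -10, -11]
85 [-10, -10, -9, -8, -8, -9, -8, -4, 4, 13, 16, 15, 15, 15, 15, 15, 15, 15, 15, 16] [14, 14, 14, 14, 13, 14, 15, 14, 14, 14, 14, 14, 15, 14, 9, 0, -8, -10, -10, -10, -9, -8]
95 [-9, -9, -9, -8, -7, -7, -8, -5, 4, 14, 17, 16, 15, 15, 15, 15, 15, 15, 15, 14] [14, 13, 13, 14, 15, 15, 15, 14, 14, 13, 14, 13, 14, 12, 3, -7, -9, -8, -8, -9, -10, -9]
150 [-4, -5, -5, -4, -4, -3, -3, -2, 2, 5, 6, 5, 5, 6, 6, 5, 5, 6, 5, 5] [5, 5, 5, 5, 5, 5, 5, 4, 5, 6, -3, -26, -38, -37, -36, -36, -36, -36, -37, -36, -37, -37]
165 [-4, -4, -3, -3, -5, -5, -4, -2, 2, 5, 6, 5, 2, 0, 1, 1, 1, 0, 3, 5] [2, 1, 1, 0, 0, 2, 4, 6, 8, -2, -24, -37, -37, -36, -37, -37, -37, -36, -36, -37, -37, -38]
0 293 297
3 293 297
6 294 297
9 293 296
12 293 296
15 293 296
18 293 296
21 293 296
24 None None
27 None None
```

```bash
python3 - <<'E'
from h import *
import pickle
p=pickle.load(open("w2.pkl","rb"))
L=np.array([onz(p,(x+.0,y),.008)[:2] for x,y in [(253.9,60),(253.9,85),(253.9,95),(253.7,150),(253.7,165)]])
Q=np.array([onz(p,(x,y),.008)[:2] for x,y in [(332.3,60),(331,85),(330.3,95),(326.2,150),(325.3,165)]])
def yaw(A): d=A[0]-A[-1]; return np.degrees(np.arctan2(d[1],d[0]))
print(yaw(L),yaw(Q))
# least squares axis
th=np.radians((yaw(L)+yaw(Q))/2); u=np.array([np.cos(th),np.sin(th)]); n=np.array([-u[1],u[0]])
print("lat",(L@n).round(4),(Q@n).round(4),"mid",(L@n).mean()/2+(Q@n).mean()/2,"u",u)
k=onz(p,(292.6,113),.046)[:2]; print("knob",k,k@u,k@n)
for uv in [(295.3,0),(294.7,20)]: 
    s=onz(p,uv,.0125)[:2]; print("screw",s,s@u,s@n)
E=onz(p,(290,175.5),.008)[:2]; print("rear edge",E@u)
for l,uv in [("bot",(0,0))]: pass
lg=onz(p,(290.9,102),.008)[:2]; print("ledge",lg@u)
# rail near ends
for uv in [(265,73),(325,73)]: r=onz(p,uv,.0185)[:2]; print("rail end",r@u,r@n)
t=cv2.imread("pics/w2.png")[0:190,240:350]; cv2.imwrite("pics/w2c.png",cv2.resize(t,None,fx=3.15,fy=3.15,interpolation=2))
E
```

```text
63.11707956618791 62.68018457340001
lat [-0.6172 -0.6174 -0.6175 -0.6176 -0.6176] [-0.6926 -0.6928 -0.6927 -0.6921 -0.6922] mid -0.6549728327880404 u [0.45556616 0.89020193]
knob [ 0.58970326 -0.28621848] 0.013856610143442416 -0.655346428403399
screw [ 0.63504416 -0.19679842] 0.11411429694078637 -0.6549722353839654
screw [ 0.62731386 -0.21205779] 0.09700871819773202 -0.6550423621416391
rear edge -0.051153659648245364
ledge 0.023134074008928335
rail end 0.04888724498801586 -0.62871155581558
rail end 0.05064028180837177 -0.685110998388067
```

View pics/w2c.png

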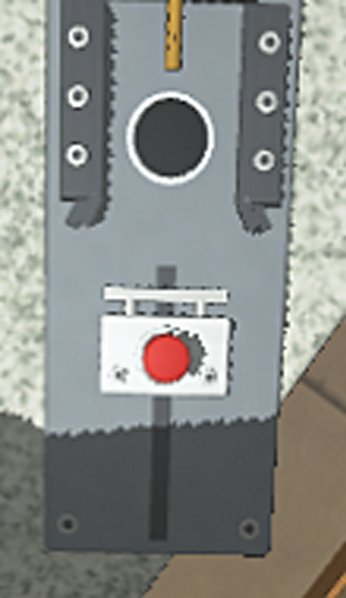

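```bash
cat >> h.py <<'E'
YAW=62.9; U=np.array([np.cos(np.radians(YAW)),np.sin(np.radians(YAW))]); N=np.array([-U[1],U[0]])
def at(u,n=-.655,z=.1): return np.r_[u*U+n*N,z]
def un():
    s=arm.observe(); print("u,n,z",np.round([s["position"][:2]@U,s["position"][:2]@N,s["position"][2]],4),"Fu,Fn,Fz",np.round([s["force"][:2]@U,s["force"][:2]@N,s["force"][2]],2),"w",round(s["width"]*9.18,2),"t",round(s["clock"],2))
E
python3 -c "
from h import *
plan(at(.042,z=.028),62.9);un()"
```

```text
pos [ 0.5501 -0.3497  0.2015] yaw 64.56 tilt [-0.0006 -0.0005 -0.029 ] F [-0.1  -0.   -0.01] w 0.1 t 4.05
turn [0.0006 0.0005 0.029 ]
shift turn-first [10.27  0.6  17.35]  shift-first [10.26  0.88 17.35]
u,n,z [-0.0607 -0.649   0.2015] Fu,Fn,Fz [-0.05  0.09 -0.01] w 0.1 t 4.05
```

{"op": "carry_out", "data": {"claw": [0, 0, 0, 0, 0, 0, 0, 0, 0, 0, 0, 0, 0], "delta_pos": [[0, 0, 0], [2.6, 0.15, 0.5], [2.6, 0.15, 0.5], [2.6, 0.15, 0.5], [2.5, 0.15, 0.5], [0, 0, 3], [0, 0, 3], [0, 0, 3], [0, 0, 3], [0, 0, 1.5], [0, 0, 1], [0, 0, 0.85], [0, 0, 0]], "angular": [[0, 0, 0.029], [0, 0, 0], [0, 0, 0], [0, 0, 0], [0, 0, 0], [0, 0, 0], [0, 0, 0], [0, 0, 0], [0, 0, 0], [0, 0, 0], [0, 0, 0], [0, 0, 0], [0, 0, 0]]}}

```text
clock: 5.35
position: [0.6031, -0.2603, 0.0271]
ee_rot: [-2.68, -1.64, 0.0]
force: [-0.2, -0.1, 0.3]
width: 0.007
gripper_force: 0.0
```

```bash
python3 -c "
from h import *
un();plan(at(.042,z=.028),62.9)"
```

```text
u,n,z [ 0.043  -0.6554  0.0271] Fu,Fn,Fz [-0.2   0.12  0.26] w 0.06 t 5.35
pos [ 0.6031 -0.2603  0.0271] yaw 62.93 tilt [ 0.0001 -0.0001 -0.0006] F [-0.2  -0.12  0.26] w 0.06 t 5.35
turn [-0.0001  0.0001  0.0006]
shift turn-first [-0.1  -0.04 -0.09]  shift-first [-0.1  -0.04 -0.09]
```

{"op": "carry_out", "data": {"claw": [0, 0, 0, 0, 0, 0, 0, 0, 0, 0, 0, 0, 0, 0], "delta_pos": [[-0.4, 0, 0], [-0.4, 0, 0], [-0.4, 0, 0], [-0.4, 0, 0], [-0.4, 0, 0], [-0.4, 0, 0], [-0.4, 0, 0], [-0.4, 0, 0], [-0.4, 0, 0], [-0.4, 0, 0], [-0.4, 0, 0], [-0.4, 0, 0], [-0.4, 0, 0], [-0.2, 0, 0]], "angular": [[0, 0, 0], [0, 0, 0], [0, 0, 0], [0, 0, 0], [0, 0, 0], [0, 0, 0], [0, 0, 0], [0, 0, 0], [0, 0, 0], [0, 0, 0], [0, 0, 0], [0, 0, 0], [0, 0, 0], [0, 0, 0]]}}

```text
clock: 6.75
position: [0.58, -0.3071, 0.0281]
ee_rot: [2.678, 1.642, 0.005]
force: [2.6, 5.0, 3.2]
width: 0.005
gripper_force: 2.6
```

```bash
python3 -c "
from h import *
un()"
```

```text
u,n,z [-0.0092 -0.6562  0.0281] Fu,Fn,Fz [ 5.62 -0.    3.24] w 0.05 t 6.75
```

{"op": "carry_out", "data": {"claw": [0, 0, 0, 0], "delta_pos": [[-0.1, 0, 0], [-0.2, 0, 0], [-0.2, 0, 0], [0, 0, 0]], "angular": [[0, 0, 0], [0, 0, 0], [0, 0, 0], [0, 0, 0]]}}

```text
clock: 7.15
position: [0.5777, -0.3116, 0.028]
ee_rot: [2.678, 1.641, 0.004]
force: [2.5, 3.6, 2.5]
width: 0.005
gripper_force: 2.1
```

```bash
python3 -c "
from h import *
un()"
```

```text
u,n,z [-0.0142 -0.6562  0.028 ] Fu,Fn,Fz [ 4.36 -0.62  2.49] w 0.04 t 7.15
```

{"op": "carry_out", "data": {"claw": [0, 0, 0], "delta_pos": [[-0.2, 0, 0], [-0.2, 0, 0], [0, 0, 0]], "angular": [[0, 0, 0], [0, 0, 0], [0, 0, 0]]}}

```text
clock: 7.45
position: [0.5759, -0.3151, 0.028]
ee_rot: [2.678, 1.642, 0.005]
force: [2.2, 4.7, 1.8]
width: 0.0
gripper_force: 2.1
```

```bash
python3 -c "
from h import *
un()"
```

```text
u,n,z [-0.0182 -0.6562  0.028 ] Fu,Fn,Fz [5.22 0.17 1.84] w 0.0 t 7.45
```

{"op": "carry_out", "data": {"claw": [0, 0, 0], "delta_pos": [[-0.2, 0, 0], [-0.1, 0, 0], [0, 0, 0]], "angular": [[0, 0, 0], [0, 0, 0], [0, 0, 0]]}}

```text
clock: 7.75
position: [0.5756, -0.3157, 0.0281]
ee_rot: [-2.677, -1.643, -0.008]
force: [4.1, 9.4, 2.5]
width: 0.002
gripper_force: 4.4
```

```bash
python3 -c "
from h import *
un()"
```

```text
u,n,z [-0.0188 -0.6562  0.0281] Fu,Fn,Fz [10.22  0.59  2.52] w 0.02 t 7.75
```

```bash
python3 -c "
from h import *
plan([.40,-.252,.14],0)"
```

```text
pos [ 0.5756 -0.3157  0.0281] yaw 63.1 tilt [ 9.0000e-04  5.2000e-03 -1.1013e+00] F [4.13 9.36 2.52] w 0.02 t 7.75
turn [-9.0000e-04 -5.2000e-03  1.1013e+00]
shift turn-first [-17.56  -6.37 -11.19]  shift-first [ -2.21 -18.52 -11.24]
```

{"op": "carry_out", "data": {"claw": [0, 0, 0, 0, 2, 4, 6, 9, 9, 9, 9, 9, 9, 9, 9, 9, 9, 9], "delta_pos": [[0.4, 0, -1], [0, 0, -3.4], [0, 0, -3.4], [0, 0, -3.4], [-0.5, -3.7, 0], [-0.5, -3.7, 0], [-0.5, -3.7, 0], [-0.5, -3.7, 0], [-0.6, -3.7, 0], [0, 0, 0], [0, 0, 0], [0, 0, 0], [0, 0, 0], [0, 0, 0], [0, 0, 0], [0, 0, 0], [0, 0, 0], [0, 0, 0]], "angular": [[0, 0, 0], [0, 0, 0], [0, 0, 0], [0, 0, 0], [0, 0, 0], [0, 0, 0], [0, 0, 0], [0, 0, 0], [0, 0, 0], [0, 0, 0.137], [0, 0, 0.137], [0, 0, 0.137], [0, 0, 0.137], [0, 0, 0.137], [0, 0, 0.137], [0, 0, 0.137], [0, 0, 0.137], [0, 0, 0]]}}

```text
clock: 9.55
position: [0.3982, -0.2549, 0.1397]
ee_rot: [3.141, 0.0, 0.001]
force: [-0.7, 0.6, 0.7]
width: 0.979
gripper_force: 0.0
```

```bash
python3 - <<'E'
from h import *
import pickle
p=arm.get_image("wrist"); save(p,"w3.png"); plan([.40,-.252,.14],0)
pickle.dump(p,open("w3.pkl","wb"))
for l in ["filter_cube","cube_window"]:
    print(l,[(np.round(px(q["centre"]),1).tolist(),round(q["conf"],2),np.round(onz(p,px(q["centre"]),{"cube_window":.023}.get(l,0)),4).tolist()) for q in arm.place_of(l,p)[:2]])
hsv=cv2.cvtColor(p["frame"],cv2.COLOR_RGB2HSV)
m=((hsv[...,0]>100)&(hsv[...,0]<125)&(hsv[...,1]>120)).astype(np.uint8)
n,_,st,c=cv2.connectedComponentsWithStats(m)
for i in np.argsort(-st[1:,4])[:3]+1: print(st[i],c[i],onz(p,c[i],.042))
E
```

```text
pos [ 0.3982 -0.2548  0.1397] yaw 0.31 tilt [-0.0007  0.0003 -0.0054] F [ 0.62  0.23 -0.21] w 9.0 t 9.6
turn [ 0.0007 -0.0003  0.0054]
shift turn-first [ 0.18 -0.28 -0.03]  shift-first [ 0.18 -0.28 -0.03]
filter_cube [([280.8, 197.2], 0.81, [0.3964, -0.2519, 0.0])]
cube_window [([282.9, 183.9], 0.83, [0.4146, -0.254, 0.023])]
[269 202  22  21 361] [279.52631579 212.23822715] [ 0.39600558 -0.25129826  0.042     ]
[501 271   8   1   8] [504.5 271. ] [ 0.34112733 -0.4491001   0.042     ]
[510 271   6   1   6] [512.5 271. ] [ 0.34094831 -0.45675323  0.042     ]
```

View pics/w3.png

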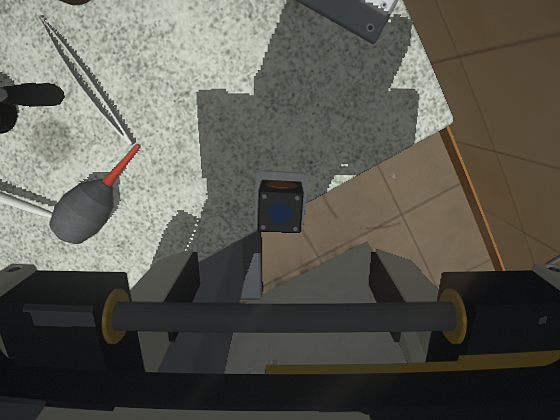

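{"op": "carry_out", "data": {"claw": [7, 7, 7, 7, 7, 7, 7, 7, 7, 7], "delta_pos": [[-0.22, -0.33, 0], [0, 0, 2], [0, 0, 2.5], [0, 0, 2.5], [0, 0, 2], [0, 0, 1.5], [0, 0, 1], [0, 0, 0.9], [0, 0, 0.5], [0, 0, 0]], "angular": [[0, 0, 0.005], [0, 0, 0], [0, 0, 0], [0, 0, 0], [0, 0, 0], [0, 0, 0], [0, 0, 0], [0, 0, 0], [0, 0, 0], [0, 0, 0]]}}

```text
clock: 10.7
position: [0.396, -0.2511, 0.01]
ee_rot: [-3.141, 0.003, 0.001]
force: [-0.3, -0.4, 0.0]
width: 0.761
gripper_force: 0.0
```

{"op": "carry_out", "data": {"claw": [5, 4, 3.5, 3, 3, 3, 3], "delta_pos": [[0, 0, 0], [0, 0, 0], [0, 0, 0], [0, 0, 0], [0, 0, 0], [0, 0, 0], [0, 0, 0]], "angular": [[0, 0, 0], [0, 0, 0], [0, 0, 0], [0, 0, 0], [0, 0, 0], [0, 0, 0], [0, 0, 0]], "force": 20}}

```text
clock: 11.4
position: [0.3962, -0.2513, 0.0104]
ee_rot: [3.141, -0.003, 0.0]
force: [-0.4, 0.1, 4.1]
width: 0.398
gripper_force: 19.6
```

```bash
python3 -c "
from h import *
plan([.396,-.2515,.010],0)"
```

```text
pos [ 0.3962 -0.2513  0.0104] yaw -0.13 tilt [-0.0002  0.0003  0.0022] F [-0.38  0.12  4.15] w 3.65 t 11.4
turn [ 0.0002 -0.0003 -0.0022]
shift turn-first [-0.02  0.02  0.04]  shift-first [-0.02  0.02  0.04]
```

{"op": "carry_out", "data": {"claw": [3, 3, 3, 3, 3, 3, 3, 3, 3, 3, 3, 3, 3], "delta_pos": [[0, 0, -1], [0, 0, -2], [0, 0, -3], [0, 0, -3], [0, 0, 0], [0, 0, 0], [0, 0, 0], [0, 0, 0], [0, 0, 0], [0, 0, 0], [0, 0, 0], [0, 0, 0], [0, 0, 0]], "angular": [[0, 0, 0], [0, 0, 0], [0, 0, 0], [0, 0, 0], [0, 0, -0.1375], [0, 0, -0.1375], [0, 0, -0.1375], [0, 0, -0.1375], [0, 0, -0.1375], [0, 0, -0.1375], [0, 0, -0.1375], [0, 0, -0.1375], [0, 0, 0]]}}

```text
clock: 12.7
position: [0.3956, -0.2512, 0.1005]
ee_rot: [-2.678, -1.641, 0.001]
force: [0.5, 0.8, -2.2]
width: 0.395
gripper_force: 19.6
```

```bash
python3 -c "
from h import *
plan(at(.0207,-.6552,.06),62.9)"
```

```text
pos [ 0.3956 -0.2512  0.1005] yaw 63.0 tilt [ 0.0004 -0.0002 -0.0017] F [ 0.53  0.75 -2.24] w 3.63 t 12.7
turn [-0.0004  0.0002  0.0017]
shift turn-first [ 6.41 18.86  4.05]  shift-first [ 6.38 18.87  4.04]
```

{"op": "carry_out", "data": {"claw": [3, 3, 3, 3, 3, 3, 3, 3, 3, 3, 3], "delta_pos": [[0.8, 2.35, 0], [0.8, 2.35, 0], [0.8, 2.35, 0], [0.8, 2.35, 0], [0.8, 2.35, 0], [0.8, 2.35, 0], [0.8, 2.35, 0], [0.8, 2.4, 0], [0, 0, 2], [0, 0, 2], [0, 0, 0]], "angular": [[0, 0, 0.002], [0, 0, 0], [0, 0, 0], [0, 0, 0], [0, 0, 0], [0, 0, 0], [0, 0, 0], [0, 0, 0], [0, 0, 0], [0, 0, 0], [0, 0, 0]]}}

```text
clock: 13.8
position: [0.5907, -0.2797, 0.0574]
ee_rot: [-2.681, -1.63, 0.006]
force: [-0.4, 0.5, -1.9]
width: 0.398
gripper_force: 19.6
```

```bash
python3 - <<'E'
from h import *
plan(at(.0207,-.6552,.0185),62.9)
un()
p=arm.get_image("top"); q=arm.get_image("side")
for p in (p,q):
  for l in ["filter_cube","jaw_knob","cube_window"]:
    for c in arm.place_of(l,p)[:1]:
        X=onz(p,px(c["centre"]),{"filter_cube":.05,"jaw_knob":.046,"cube_window":.073}[l]); print(l,round(c["conf"],2),X[:2]@U,X[:2]@N)
t=p["frame"][140:240,240:360]; cv2.imwrite("pics/s2.png",cv2.resize(cv2.cvtColor(t,cv2.COLOR_RGB2BGR),None,fx=5,fy=5,interpolation=2))
E
```

```text
pos [ 0.5907 -0.2797  0.0574] yaw 62.59 tilt [ 0.0057 -0.001   0.0054] F [-0.36  0.47 -1.89] w 3.65 t 13.8
turn [-0.0057  0.001  -0.0054]
shift turn-first [0.06 0.19 3.89]  shift-first [0.06 0.21 3.89]
u,n,z [ 0.0201 -0.6533  0.0574] Fu,Fn,Fz [ 0.25  0.54 -1.89] w 3.65 t 13.8
jaw_knob 0.62 0.20996135465093363 -0.42888225183385864
filter_cube 0.69 0.02309620070520582 -0.6521689709754397
jaw_knob 0.48 -0.0315305808024291 -0.6461032914323457
cube_window 0.69 0.032708610692996576 -0.6559158644245242
```

View pics/s2.png

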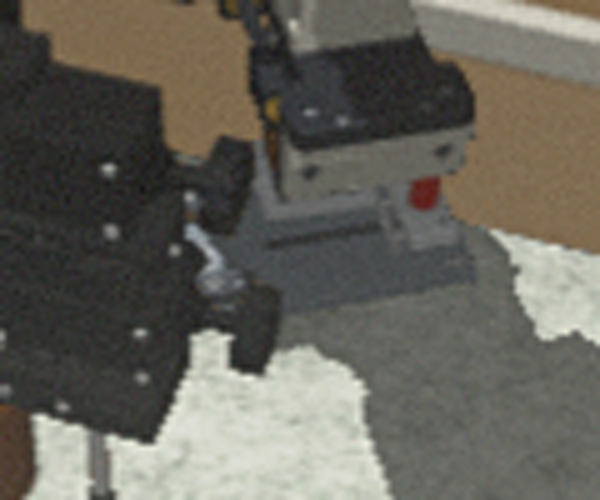

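{"op": "carry_out", "data": {"claw": [3, 3, 3, 3, 3], "delta_pos": [[0, 0, 0], [0, 0, 1], [0, 0, 1], [0, 0, 0.8], [0, 0, 0]], "angular": [[0, 0, 0], [0, 0, 0], [0, 0, 0], [0, 0, 0], [0, 0, 0]]}}

```text
clock: 14.7
position: [0.5917, -0.28, 0.0301]
ee_rot: [-2.68, -1.635, 0.003]
force: [-0.5, 0.1, -1.9]
width: 0.396
gripper_force: 19.6
```

```bash
python3 - <<'E'
from h import *
un();plan(at(.0207,-.6552,.0185),62.9)
E
```

```text
u,n,z [ 0.0203 -0.6543  0.0301] Fu,Fn,Fz [-0.13  0.49 -1.87] w 3.63 t 14.7
pos [ 0.5917 -0.28    0.0301] yaw 62.79 tilt [ 0.0032 -0.0004  0.002 ] F [-0.5   0.11 -1.87] w 3.63 t 14.7
turn [-0.0032  0.0004 -0.002 ]
shift turn-first [0.04 0.09 1.16]  shift-first [0.04 0.09 1.16]
```

{"op": "carry_out", "data": {"claw": [3, 3, 3, 3, 3], "delta_pos": [[0.04, 0.08, 0], [0, 0, 0.5], [0, 0, 0.4], [0, 0, 0.25], [0, 0, 0]], "angular": [[-0.003, 0, -0.002], [0, 0, 0], [0, 0, 0], [0, 0, 0], [0, 0, 0]]}}

```text
clock: 15.2
position: [0.5936, -0.2804, 0.0203]
ee_rot: [2.678, 1.638, 0.002]
force: [-0.4, 0.7, -2.4]
width: 0.398
gripper_force: 19.6
```

```bash
python3 - <<'E'
from h import *
un();plan(at(.0207,-.6552,.0185),62.9)
E
```

```text
u,n,z [ 0.0208 -0.6562  0.0203] Fu,Fn,Fz [ 0.45  0.67 -2.4 ] w 3.65 t 15.2
pos [ 0.5936 -0.2804  0.0203] yaw 62.89 tilt [-0.0023 -0.0002  0.0001] F [-0.39  0.71 -2.4 ] w 3.65 t 15.2
turn [ 0.0023  0.0002 -0.0001]
shift turn-first [-0.01 -0.1   0.18]  shift-first [-0.01 -0.1   0.18]
```

{"op": "carry_out", "data": {"claw": [3, 3, 3], "delta_pos": [[0, -0.05, 0.1], [0, 0, 0.1], [0, 0, 0]], "angular": [[0, 0, 0], [0, 0, 0], [0, 0, 0]]}}

```text
clock: 15.5
position: [0.5935, -0.2803, 0.0187]
ee_rot: [2.678, 1.638, 0.002]
force: [0.1, 0.6, -2.1]
width: 0.396
gripper_force: 19.6
```

```bash
python3 - <<'E'
from h import *
un();plan(at(.0207,-.6552,.0185),62.9)
E
```

```text
u,n,z [ 0.0209 -0.656   0.0187] Fu,Fn,Fz [ 0.57  0.17 -2.11] w 3.63 t 15.5
pos [ 0.5935 -0.2803  0.0187] yaw 62.89 tilt [-0.003  -0.0001  0.0001] F [ 0.11  0.58 -2.11] w 3.63 t 15.5
turn [ 0.003   0.0001 -0.0001]
shift turn-first [-0.02 -0.08  0.02]  shift-first [-0.02 -0.08  0.02]
```

Weight still carried; lower to contact.

{"op": "carry_out", "data": {"claw": [3, 3, 3], "delta_pos": [[0, -0.05, 0.08], [0, 0, 0.07], [0, 0, 0]], "angular": [[0.003, 0, 0], [0, 0, 0], [0, 0, 0]]}}

```text
clock: 15.8
position: [0.5935, -0.2802, 0.0185]
ee_rot: [2.679, 1.638, 0.001]
force: [-3.4, 0.6, 9.2]
width: 0.395
gripper_force: 19.6
```

```bash
python3 - <<'E'
from h import *
un()
E
```

```text
u,n,z [ 0.0209 -0.656   0.0185] Fu,Fn,Fz [-1.01  3.35  9.21] w 3.62 t 15.8
```

{"op": "carry_out", "data": {"claw": [3, 3.6, 4, 5, 6, 6, 6, 6, 6, 6, 6, 6], "delta_pos": [[0, 0, -0.1], [0, 0, 0], [0, 0, 0], [0, 0, 0], [0, 0, 0], [0, 0, -0.5], [0, 0, -1], [0, 0, -3], [0, 0, -3], [0, 0, -3], [-4, 0, -3], [-4, 0, 0]], "angular": [[0, 0, 0], [0, 0, 0], [0, 0, 0], [0, 0, 0], [0, 0, 0], [0, 0, 0], [0, 0, 0], [0, 0, 0], [0, 0, 0], [0, 0, 0], [0, 0, 0], [0, 0, 0]]}}

```text
clock: 17.0
position: [0.5598, -0.3515, 0.1594]
ee_rot: [2.671, 1.64, 0.008]
force: [0.2, -0.8, -0.5]
width: 0.655
gripper_force: 0.0
```

```bash
python3 - <<'E'
from h import *
un()
p=arm.get_image("wrist"); un()
for l,z in [("filter_cube",.008),("jaw_knob",.046),("cube_window",.031)]:
    for c in arm.place_of(l,p)[:1]:
        X=onz(p,px(c["centre"]),z); print(l,round(c["conf"],2),px(c["centre"]),X[:2]@U,X[:2]@N)
hsv=cv2.cvtColor(p["frame"],cv2.COLOR_RGB2HSV)
m=((hsv[...,0]>100)&(hsv[...,0]<125)&(hsv[...,1]>120)).astype(np.uint8)
n,_,st,c=cv2.connectedComponentsWithStats(m)
i=np.argmax(st[1:,4])+1; X=onz(p,c[i],.05); print(st[i],X[:2]@U,X[:2]@N)
m=(((hsv[...,0]<8)|(hsv[...,0]>172))&(hsv[...,1]>150)&(hsv[...,2]>80)).astype(np.uint8); m[:,:220]=0; m[:,360:]=0
n,_,st,c=cv2.connectedComponentsWithStats(m)
for i in np.argsort(-st[1:,4])[:2]+1: X=onz(p,c[i],.046); print(st[i],X[:2]@U,X[:2]@N)
save(p,"w4.png"); cv2.imwrite("pics/w4c.png",cv2.resize(cv2.cvtColor(p["frame"],cv2.COLOR_RGB2BGR)[60:280,200:380],None,fx=2.7,fy=2.7,interpolation=2))
E
```

```text
u,n,z [-0.0579 -0.6585  0.1594] Fu,Fn,Fz [-0.62 -0.52 -0.46] w 6.01 t 17.0
u,n,z [-0.0698 -0.657   0.1568] Fu,Fn,Fz [-7.99  0.42 -1.36] w 6.0 t 17.05
filter_cube 0.57 [279.88800000000003, 104.916] 0.022074252476310424 -0.6554562216064701
jaw_knob 0.83 [278.88, 177.198] -0.0346165552283641 -0.6547269399256684
cube_window 0.66 [282.688, 82.194] 0.040050543494873664 -0.6577894795845046
[268  95  23  24 437] 0.021074493428480195 -0.6549917821338536
[272 170  16  16 192] -0.035144244838706484 -0.6554142919600503
```

View pics/w4c.png

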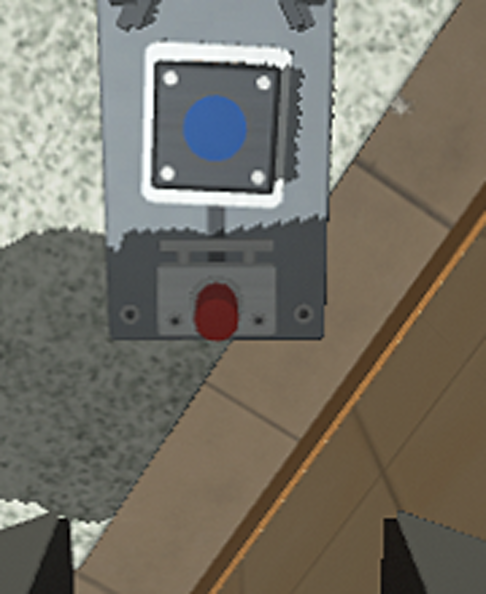

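```bash
python3 - <<'E'
from h import *
un();plan(at(-.062,-.6555,.028),62.9)
E
```

```text
u,n,z [-0.0607 -0.6555  0.1541] Fu,Fn,Fz [ 1.36  0.21 -0.77] w 6.0 t 17.2
pos [ 0.5558 -0.3527  0.1541] yaw 62.73 tilt [-0.0008 -0.0005  0.0029] F [ 0.43  1.31 -0.77] w 6.0 t 17.2
turn [ 0.0008  0.0005 -0.0029]
shift turn-first [-0.13  0.   12.61]  shift-first [-0.12 -0.   12.61]
```

{"op": "carry_out", "data": {"claw": [3, 0, 0, 0, 0, 0, 0, 0, 0, 0], "delta_pos": [[-0.15, 0, 0], [0, 0, 2], [0, 0, 2], [0, 0, 2], [0, 0, 2], [0, 0, 2], [0, 0, 1.2], [0, 0, 0.8], [0, 0, 0.6], [0, 0, 0]], "angular": [[0, 0, -0.003], [0, 0, 0], [0, 0, 0], [0, 0, 0], [0, 0, 0], [0, 0, 0], [0, 0, 0], [0, 0, 0], [0, 0, 0], [0, 0, 0]]}}

```text
clock: 18.2
position: [0.5559, -0.3522, 0.0269]
ee_rot: [-2.677, -1.643, 0.0]
force: [-0.2, 0.5, 0.8]
width: 0.004
gripper_force: 0.0
```

```bash
python3 - <<'E'
from h import *
un();plan(at(-.062,-.6555,.028),62.9)
E
```

```text
u,n,z [-0.0603 -0.6553  0.0269] Fu,Fn,Fz [0.34 0.35 0.79] w 0.03 t 18.2
pos [ 0.5559 -0.3522  0.0269] yaw 63.09 tilt [ 0.0005  0.0001 -0.0033] F [-0.16  0.46  0.79] w 0.03 t 18.2
turn [-0.0005 -0.0001  0.0033]
shift turn-first [-0.17  0.02 -0.11]  shift-first [-0.17  0.01 -0.11]
```

{"op": "carry_out", "data": {"claw": [0, 0, 0, 0, 0, 0, 0, 0, 0, 0, 0], "delta_pos": [[0.3, 0, 0], [0.3, 0, 0], [0.3, 0, 0], [0.3, 0, 0], [0.3, 0, 0], [0.2, 0, 0], [0.2, 0, 0], [0.2, 0, 0], [0.2, 0, 0], [0.2, 0, 0], [0, 0, 0]], "angular": [[0, 0, 0.003], [0, 0, 0], [0, 0, 0], [0, 0, 0], [0, 0, 0], [0, 0, 0], [0, 0, 0], [0, 0, 0], [0, 0, 0], [0, 0, 0], [0, 0, 0]]}}

```text
clock: 19.3
position: [0.5668, -0.3323, 0.028]
ee_rot: [2.679, 1.636, -0.002]
force: [-2.5, -5.4, 2.3]
width: 0.005
gripper_force: 2.4
```

```bash
python3 - <<'E'
from h import *
un()
E
```

```text
u,n,z [-0.0376 -0.6559  0.028 ] Fu,Fn,Fz [-5.92 -0.26  2.35] w 0.05 t 19.3
```

{"op": "carry_out", "data": {"claw": [0, 0, 0, 0, 0], "delta_pos": [[0.2, 0, 0], [0.2, 0, 0], [0.2, 0, 0], [0.2, 0, 0], [0, 0, 0]], "angular": [[0, 0, 0], [0, 0, 0], [0, 0, 0], [0, 0, 0], [0, 0, 0]]}}

```text
clock: 19.8
position: [0.5704, -0.3251, 0.0279]
ee_rot: [2.68, 1.636, -0.003]
force: [-2.0, -5.6, 1.9]
width: 0.005
gripper_force: 2.5
```

```bash
python3 - <<'E'
from h import *
un()
E
```

```text
u,n,z [-0.0296 -0.6559  0.0279] Fu,Fn,Fz [-5.94 -0.79  1.89] w 0.05 t 19.8
```

{"op": "carry_out", "data": {"claw": [0, 0, 0, 0, 0], "delta_pos": [[0.2, 0, 0], [0.2, 0, 0], [0.2, 0, 0], [0.2, 0, 0], [0, 0, 0]], "angular": [[0, 0, 0], [0, 0, 0], [0, 0, 0], [0, 0, 0], [0, 0, 0]]}}

```text
clock: 20.3
position: [0.574, -0.318, 0.0279]
ee_rot: [2.68, 1.636, -0.003]
force: [-2.9, -5.1, 4.0]
width: 0.005
gripper_force: 2.5
```

```bash
python3 - <<'E'
from h import *
un()
E
```

```text
u,n,z [-0.0217 -0.6558  0.0279] Fu,Fn,Fz [-5.88  0.23  3.97] w 0.05 t 20.3
```

{"op": "carry_out", "data": {"claw": [0, 0, 0, 0, 0], "delta_pos": [[0.2, 0, 0], [0.2, 0, 0], [0.2, 0, 0], [0.2, 0, 0], [0, 0, 0]], "angular": [[0, 0, 0], [0, 0, 0], [0, 0, 0], [0, 0, 0], [0, 0, 0]]}}

```text
clock: 20.8
position: [0.5776, -0.3109, 0.0279]
ee_rot: [2.68, 1.636, -0.003]
force: [-3.3, -4.4, 1.8]
width: 0.006
gripper_force: 2.4
```

```bash
python3 - <<'E'
from h import *
un()
p=arm.get_image("side")
for l,z in [("filter_cube",.008),("jaw_knob",.046)]:
    for c in arm.place_of(l,p)[:1]:
        X=onz(p,px(c["centre"]),z); print(l,round(c["conf"],2),px(c["centre"]),X[:2]@U,X[:2]@N)
E
```

```text
u,n,z [-0.0136 -0.6558  0.0279] Fu,Fn,Fz [-5.39  0.91  1.82] w 0.05 t 20.8
filter_cube 0.83 [289.072, 190.596] 0.049223405180542856 -0.6530986276308246
jaw_knob 0.61 [305.48, 175.686] 0.011757070577095297 -0.6541187070482186
```

{"op": "carry_out", "data": {"claw": [0, 0, 0, 0, 0, 0], "delta_pos": [[0.2, 0, 0], [0.2, 0, 0], [0.2, 0, 0], [0.2, 0, 0], [0.2, 0, 0], [0, 0, 0]], "angular": [[0, 0, 0], [0, 0, 0], [0, 0, 0], [0, 0, 0], [0, 0, 0], [0, 0, 0]]}}

```text
clock: 21.55
position: [0.5821, -0.3019, 0.0279]
ee_rot: [2.68, 1.636, -0.003]
force: [-3.7, -5.2, 3.5]
width: 0.004
gripper_force: 2.4
```

{"op": "carry_out", "data": {"claw": [0, 0, 0, 0], "delta_pos": [[0.15, 0, 0], [0.15, 0, 0], [0.1, 0, 0], [0, 0, 0]], "angular": [[0, 0, 0], [0, 0, 0], [0, 0, 0], [0, 0, 0]]}}

```text
clock: 21.95
position: [0.5838, -0.2986, 0.0279]
ee_rot: [2.68, 1.636, -0.003]
force: [-3.7, -4.7, 3.2]
width: 0.002
gripper_force: 2.6
```

```bash
python3 - <<'E'
from h import *
un()
E
```

```text
u,n,z [ 2.000e-04 -6.558e-01  2.790e-02] Fu,Fn,Fz [-5.93  1.16  3.21] w 0.02 t 21.95
```

{"op": "carry_out", "data": {"claw": [0, 0, 0, 0], "delta_pos": [[0.1, 0, 0], [0.1, 0, 0], [0.1, 0, 0], [0, 0, 0]], "angular": [[0, 0, 0], [0, 0, 0], [0, 0, 0], [0, 0, 0]]}}

```text
clock: 22.35
position: [0.5852, -0.2959, 0.0279]
ee_rot: [2.68, 1.636, -0.003]
force: [-4.4, -5.2, 2.7]
width: 0.005
gripper_force: 2.7
```

{"op": "carry_out", "data": {"claw": [0, 0, 0], "delta_pos": [[0.1, 0, 0], [0.1, 0, 0], [0, 0, 0]], "angular": [[0, 0, 0], [0, 0, 0], [0, 0, 0]]}}

```text
clock: 22.65
position: [0.5861, -0.2941, 0.0279]
ee_rot: [2.68, 1.636, -0.003]
force: [-3.5, -5.3, 3.7]
width: 0.003
gripper_force: 2.7
```

{"op": "carry_out", "data": {"claw": [0, 0, 0], "delta_pos": [[0.1, 0, 0], [0.1, 0, 0], [0, 0, 0]], "angular": [[0, 0, 0], [0, 0, 0], [0, 0, 0]]}}

```text
clock: 22.95
position: [0.587, -0.2924, 0.0279]
ee_rot: [2.68, 1.636, -0.003]
force: [-3.9, -4.7, 3.6]
width: 0.005
gripper_force: 2.7
```

{"op": "carry_out", "data": {"claw": [0, 0, 0], "delta_pos": [[0.1, 0, 0], [0.1, 0, 0], [0, 0, 0]], "angular": [[0, 0, 0], [0, 0, 0], [0, 0, 0]]}}

```text
clock: 23.25
position: [0.5879, -0.2907, 0.0279]
ee_rot: [2.68, 1.636, -0.003]
force: [-3.3, -5.3, 5.0]
width: 0.007
gripper_force: 2.8
```

{"op": "carry_out", "data": {"claw": [0, 0, 0], "delta_pos": [[0.1, 0, 0], [0.1, 0, 0], [0, 0, 0]], "angular": [[0, 0, 0], [0, 0, 0], [0, 0, 0]]}}

```text
clock: 23.55
position: [0.5884, -0.2896, 0.0279]
ee_rot: [2.68, 1.635, -0.004]
force: [-5.1, -6.4, 4.3]
width: 0.001
gripper_force: 3.6
```

{"op": "carry_out", "data": {"claw": [0, 0, 0], "delta_pos": [[0.06, 0, 0], [0.04, 0, 0], [0, 0, 0]], "angular": [[0, 0, 0], [0, 0, 0], [0, 0, 0]]}}

```text
clock: 23.85
position: [0.5886, -0.2892, 0.0279]
ee_rot: [2.68, 1.634, -0.005]
force: [-4.9, -8.7, 4.5]
width: 0.005
gripper_force: 4.1
```

{"op": "carry_out", "data": {"claw": [0, 0], "delta_pos": [[0, 0, 0], [0, 0, 0]], "angular": [[0, 0, 0], [0, 0, 0]]}}

```text
clock: 24.05
position: [0.5886, -0.2891, 0.0279]
ee_rot: [2.68, 1.634, -0.005]
force: [-5.7, -7.2, 4.7]
width: 0.005
gripper_force: 4.1
```

```bash
python3 - <<'E'
from h import *
for i in range(4): un(); p=arm.get_image("side")
for l,z in [("filter_cube",.008),("jaw_knob",.046)]:
    for c in arm.place_of(l,p)[:1]:
        X=onz(p,px(c["centre"]),z); print(l,round(c["conf"],2),px(c["centre"]),X[:2]@U,X[:2]@N)
E
```

```text
u,n,z [ 0.0107 -0.6557  0.0279] Fu,Fn,Fz [-9.02  1.83  4.68] w 0.05 t 24.05
u,n,z [ 0.0107 -0.6557  0.0279] Fu,Fn,Fz [-9.21  1.78  5.22] w 0.03 t 24.1
u,n,z [ 0.0107 -0.6558  0.0279] Fu,Fn,Fz [-9.49  1.97  4.4 ] w 0.04 t 24.15
u,n,z [ 0.0107 -0.6557  0.0279] Fu,Fn,Fz [-9.26  0.9   4.22] w 0.03 t 24.2
filter_cube 0.43 [276.30400000000003, 194.292] 0.0802402317195571 -0.6485978625436654
jaw_knob 0.52 [297.92, 175.09799999999998] 0.027716398386334218 -0.6598462605800202
```

{"op": "carry_out", "data": {"claw": [0, 0, 0], "delta_pos": [[0.05, 0, 0], [0.05, 0, 0], [0, 0, 0]], "angular": [[0, 0, 0], [0, 0, 0], [0, 0, 0]]}}

```text
clock: 24.65
position: [0.5889, -0.2885, 0.0279]
ee_rot: [2.68, 1.634, -0.006]
force: [-5.3, -7.9, 3.6]
width: 0.004
gripper_force: 4.5
```

```bash
python3 - <<'E'
from h import *
for i in range(3): un(); arm.get_image("side")
E
```

```text
u,n,z [ 0.0114 -0.6557  0.0279] Fu,Fn,Fz [-9.43  1.14  3.65] w 0.04 t 24.65
u,n,z [ 0.0114 -0.6557  0.0279] Fu,Fn,Fz [-10.48   0.75   4.58] w 0.08 t 24.7
u,n,z [ 0.0113 -0.6557  0.0279] Fu,Fn,Fz [-10.38   0.67   4.33] w 0.01 t 24.75
```

{"op": "carry_out", "data": {"claw": [0, 0, 0], "delta_pos": [[0.03, 0, 0], [0.02, 0, 0], [0, 0, 0]], "angular": [[0, 0, 0], [0, 0, 0], [0, 0, 0]]}}

```text
clock: 25.1
position: [0.589, -0.2884, 0.0279]
ee_rot: [2.68, 1.634, -0.006]
force: [-5.8, -9.2, 5.0]
width: 0.001
gripper_force: 4.7
```

{"op": "carry_out", "data": {"claw": [0, 0, 0, 0, 0, 0, 0, 0, 0, 0, 0], "delta_pos": [[-0.2, 0, 0], [-0.4, 0, 0], [-0.6, 0, 0], [-1, 0, 0], [-1, 0, 0], [0, 0, -1], [0, 0, -3], [0, 0, -4], [0, 0, -4], [-4, 0, 0], [0, 0, 0]], "angular": [[0, 0, 0], [0, 0, 0], [0, 0, 0], [0, 0, 0], [0, 0, 0], [0, 0, 0], [0, 0, 0], [0, 0, 0], [0, 0, 0], [0, 0, 0], [0, 0, 0]]}}

```text
clock: 26.2
position: [0.5556, -0.3549, 0.1495]
ee_rot: [2.681, 1.628, -0.003]
force: [-0.8, -1.3, -0.5]
width: 0.007
gripper_force: 0.0
```

```bash
python3 - <<'E'
from h import *
arm.get_image("side"); arm.get_image("side"); p=arm.get_image("wrist"); un()
hsv=cv2.cvtColor(p["frame"],cv2.COLOR_RGB2HSV)
m=((hsv[...,0]>100)&(hsv[...,0]<125)&(hsv[...,1]>120)).astype(np.uint8)
n,_,st,c=cv2.connectedComponentsWithStats(m)
i=np.argmax(st[1:,4])+1; X=onz(p,c[i],.05); print(st[i],X[:2]@U-.0867,X[:2]@N+.655)
save(p,"w5.png"); cv2.imwrite("pics/w5c.png",cv2.resize(cv2.cvtColor(p["frame"],cv2.COLOR_RGB2BGR)[0:200,200:380],None,fx=3,fy=3,interpolation=2))
E
```

```text
u,n,z [-0.0561 -0.6552  0.1473] Fu,Fn,Fz [ 1.64  0.37 -0.2 ] w 0.04 t 26.35
[270  20  26  27 553] -0.01539258687429984 0.0007175449301507486
```

View pics/w5c.png

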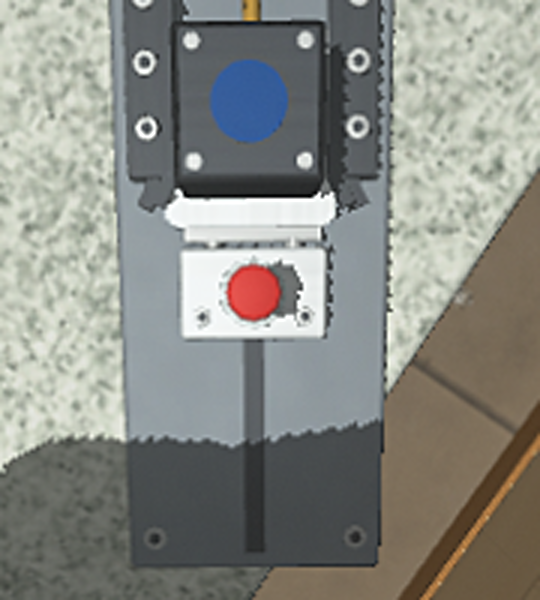

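The cube sits straight under the rails with its blue spot at crop pixel (250,100). The screw meets it at (250,15), the toe presses from behind at about row 210, and the gripper is clear.

```bash
python3 -c "
from cell import arm
print(arm.sign_off())"
```

```text
the job is handed in; nothing more can be done
None
```

The filter cube is clamped under the rails between the stop screw and the jaw's sprung toe, at an estimated 4–5 N (from wrist force, assuming 6 N jaw drag), and the job was handed in at about 26 s; `sign_off` returned no verdict.

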